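Click the battery box lid shut all round

TASK

Press down the rim of the battery box's lid, section by section, until all four green sections have clicked shut flush with the lid. Only press: leave the box standing where it is, do not pick anything up, and leave the key bowl, torch, trinket box and keys where they lie.

Things in the scene. Friction and masses are not known exactly. Their poses are not given: they have to be found in the camera images.
- battery_box: White plastic battery box, loose on the cabinet top, 0.6 to 0.9 kg in all; its lid's rim has four green sections, one along each side. Lid outline 120 mm (box x) by 170 mm (box y). Origin: centre of the underside; z up.
- lid_top (a point): Centre of the lid's top, 68 mm above the cabinet top. The grey middle and the four grey corners of the lid are fixed at this height. A shut green section lies flush with them; an unclipped one stands 8 mm proud (top at 76 mm) and bares a skirt, orange, on its outer side. All four start unclipped.
- near_clip_top (a point): Centre of the top face of the green section on the long side at the box's -x (118 mm long along the box's y, 24 mm wide). The point moves down with the section; a good place to press.
- near_clip (a joint): Travel of that section in m: 0 = unclipped, 8 mm proud; 0.008 = clicked shut, flush, on a hard stop. It moves straight down when pressed; it springs back up if let go before half-way (4 mm), and beyond that snaps down and stays. The push peaks at about 9 N.
- far_clip_top (a point): Centre of the top face of the green section on the long side at the box's +x (118 mm long along the box's y, 24 mm wide). The point moves down with the section; a good place to press.
- far_clip (a joint): Travel of that section in m: 0 = unclipped, 8 mm proud; 0.008 = clicked shut, flush, on a hard stop. It moves straight down when pressed; it springs back up if let go before half-way (4 mm), and beyond that snaps down and stays. The push peaks at about 9 N.
- left_clip_top (a point): Centre of the top face of the green section on the short side at the box's +y (68 mm long along the box's x, 24 mm wide). The point moves down with the section; a good place to press.
- left_clip (a joint): Travel of that section in m: 0 = unclipped, 8 mm proud; 0.008 = clicked shut, flush, on a hard stop. It moves straight down when pressed; it springs back up if let go before half-way (4 mm), and beyond that snaps down and stays. The push peaks at about 9 N.
- right_clip_top (a point): Centre of the top face of the green section on the short side at the box's -y (68 mm long along the box's x, 24 mm wide). The point moves down with the section; a good place to press.
- right_clip (a joint): Travel of that section in m: 0 = unclipped, 8 mm proud; 0.008 = clicked shut, flush, on a hard stop. It moves straight down when pressed; it springs back up if let go before half-way (4 mm), and beyond that snaps down and stays. The push peaks at about 9 N.
- key_bowl: Navy ceramic bowl, 116 mm across, 50 mm high; origin: centre of its foot. Bystander.
- torch: Yellow and black plastic torch lying down, 140 mm long along its x, 40 mm high; origin: on the surface below its middle. Bystander.
- trinket_box: Wooden trinket box 74 x 94 mm, 47 mm high; origin: centre of its underside. Bystander.
- keys: Three steel keys fanned out on a ring, lying flat, about 75 x 55 mm, 4 mm thick; origin: on the surface, about their middle. Bystander.

How it is judged:
By the outcome, as a careful person would: the job done as asked, in the order asked, and still so for the second after the job is handed in, with the robot touching nothing.
It also fails if it takes over 42 s, if anything falls off the work surface, if the arm or the gripper's body presses on something with over 40 N, if the wrist force passes 120 N, or if a joint passes its speed limit or range.

ROBOT

A 6-joint arm with a two-finger parallel gripper is mounted at the origin on the work surface. World frame = base frame: x ahead of the robot, y to its left, z up, the work surface at z = 0. Lengths are in m, angles in rad, forces in N, time in s.
With the tool pointing down it reaches from about 0.25 to 0.8 m from the base axis. Payload 3.9 kg.
Tool frame: the origin (TCP) lies at the very end of the fingers, on their centre line; the grasp point (between the pads) lies 19 mm behind it; z points along the fingers, x is the direction in which the jaws open and shut, and the axes are right-handed (so a half turn about z gives the same grasp; the last joint's range is limited). The gripper opens to 85 mm and grips with 20 to 120 N. Pads are 22 mm wide; open, the fingers measure 114 mm over their backs; the gripper's body (76 mm by 85 mm) begins 54 mm behind the grasp point. The pads swing forward as they close: fully open they stand 13 mm farther back than shut.
Start: joints at [1.229, 0.26, -0.138, 1.173, 0, 1.571], TCP at [0.176, 0.495, 0.231] pointing down, gripper open.
Joint ranges: [-2.78, 2.78], [-0.83, 1.72], [-1.28, 1.37], [-1.9, 2.12], [-1.57, 1.48], [-3.14, 3.14]. Speed limits (rad/s): [2.57, 2.57, 3.14, 3.14, 3.14, 3.14].

INTERFACE

Orientations are given as [roll, pitch, yaw] about the fixed x, y, z axes, in that order (R = Rz(yaw) Ry(pitch) Rx(roll)).
In Python, from rig import arm gives the robot as it stands.
- The arm moves only by the shell command python3 -m inch 'ROWS' [FORCE]. ROWS is JSON, a list of rows, each a list of 5 numbers: the shift along the tool's x, y, z in cm, then the turn about the tool's z in rad, then the opening, from -1 (shut) to 1 (fully open). In form: [[dx, dy, dz, yaw, claw], ...]. A call has 1 to 8 rows; each row is the pose to reach, as a shift and turn from the pose commanded when the call began, along the tool's axes at that moment; what a row does not reach only later rows make up. A row lasts 1/8 s, in which the tool goes at most 62.5 mm and 10.7 degrees, less where a joint would pass 70% of its speed; a pose out of reach is approached as far as the arm can. A call with a gripper value outside its range is refused whole. The fingers move at their own pace and stop on an object; FORCE is the grip in N (left out, the last holds). Time passes only in rows, so rows that repeat a pose let the fingers close. It gives the time, the measured TCP pose, the force and the opening at its end, in the units of the state.
- arm.observe(): the state, without advancing time (a new reading comes with each control period).
- arm.get_image(name): name is "side" or "top"; returns the picture (420x560x3 uint8, red, green, blue); there is no depth.
- arm.get_calibration(name): a dict with "fx", "fy", "cx", "cy" (pixels), "camera_from_world" (4x4, takes a point from world to camera coordinates). Camera axes: x right, y up, looking along -z (the intrinsics and any distortion apply to the point x, -y, -z); pixel columns grow to the right and rows downward; lengths in m; the calibration is good to about 2 mm. A picture is of the moment at which its call begins. get_calibration takes no time and is no camera call.
- arm.job_done(): hands the job in, once; it reports no verdict.
The state is a dict: "time_s": time; "joint_pos": joint angles; "dq": joint speeds; "effort": joint torques, N m; "eef_pos": TCP position; "eef_rot": TCP orientation; "force": force on the tool from outside, world axes, zero at the start; "torque": the same for the moment, N m; "gripper_width": finger opening in m.
Only numpy, scipy, OpenCV 4.12 (cv2) and the standard library are available. Lean on these libraries where they do the work, as an engineer would, in place of code of your own. Each camera call takes 0.05 s, during which the arm holds its last target. There are 200 camera calls.

## Working session

There is one attempt and no reset: what is moved stays moved. The work goes in short steps, Python scripts to look and compute and a shell command to move; the robot and the scene stay as the last step left them, time stands still between calls to the robot, and variables do not carry over. Pictures are saved under pics/ and viewed, about 8 in all and at most 12, crops included, and the job is handed in when it is done.

```bash
mkdir -p pics; python3 - <<'E'
from rig import arm
import cv2
for n in("top","side"):
    cv2.imwrite(f"pics/{n}0.png",arm.get_image(n)[:,:,::-1]); print(n,arm.get_calibration(n))
print(arm.observe())
E
```

```text
top {'fx': 463.4685220389652, 'fy': 463.4685220389652, 'cx': 270.89219886355886, 'cy': 212.3238962009405, 'camera_from_world': array([[-0.00802   , -0.99992162, -0.00961405,  0.09821041],
       [ 0.98416424, -0.00959543,  0.17699909, -0.5741757 ],
       [-0.17707747, -0.00804227,  0.98416406, -0.95084271],
       [ 0.        ,  0.        ,  0.        ,  1.        ]])}
side {'fx': 419.95715135093604, 'fy': 419.95715135093604, 'cx': 274.5271039566947, 'cy': 206.94741676312776, 'camera_from_world': array([[ 0.94596469, -0.32406214,  0.01159852, -0.5381923 ],
       [ 0.20089077,  0.61374422,  0.76351878, -0.25394493],
       [-0.25454606, -0.71993177,  0.64568146, -0.69831238],
       [ 0.        ,  0.        ,  0.        ,  1.        ]])}
{'time_s': 0.1, 'joint_pos': array([ 1.22900513e+00,  2.60634375e-01, -1.39256091e-01,  1.17269763e+00,
        2.56446397e-06,  1.57076790e+00]), 'dq': array([ 0.00062594, -0.00170731,  0.00377451,  0.00226673, -0.00164708,
        0.00169504]), 'effort': array([-2.13270200e-04, -4.06507409e+01,  2.54527348e+01,  1.00574797e-02,
       -1.43215946e-06, -1.00768972e-05]), 'eef_pos': array([0.17575863, 0.49404858, 0.23053366]), 'eef_rot': array([-3.14159004e+00,  1.79177133e-03,  1.22903356e+00]), 'force': array([ 0.11311456, -0.62200364,  0.46138223]), 'torque': array([-0.0983184 ,  0.02203625, -0.00352075]), 'gripper_width': 0.08533077866150628}
```

View pics/top0.png

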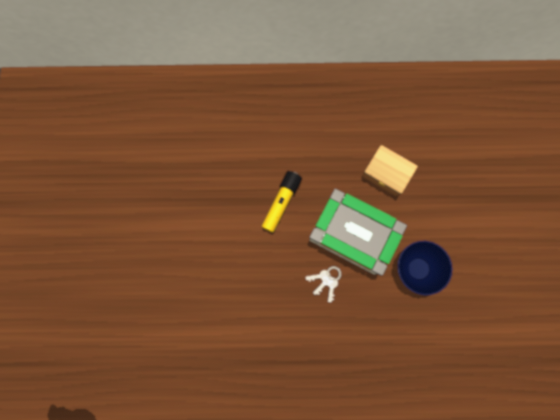

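View pics/side0.png

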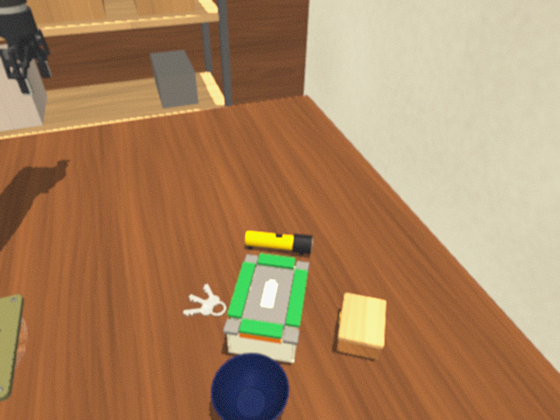

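Top view: the box is centred near (358,232), with its long axis running from upper left to lower right. The bowl is close to its right end at (425,268), and the keys (328,283) and torch (282,202) are nearby. Next I'll enlarge the box in both views.

```bash
python3 - <<'E'
import cv2,numpy as np
a=cv2.imread("pics/top0.png")[180:285,300:415]; b=cv2.imread("pics/side0.png")[240:370,215:320]
a=cv2.resize(a,None,fx=4,fy=4,interpolation=2)[:420,:460]
b=cv2.resize(b,None,fx=3.2,fy=3.2,interpolation=2)[:420,:336]
cv2.imwrite("pics/c0.png",np.hstack([a,b[:416] if b.shape[0]<420 else b]) if b.shape[0]==420 else np.hstack([a[:b.shape[0]],b]))
E
```

```text
(no output)
```

View pics/c0.png

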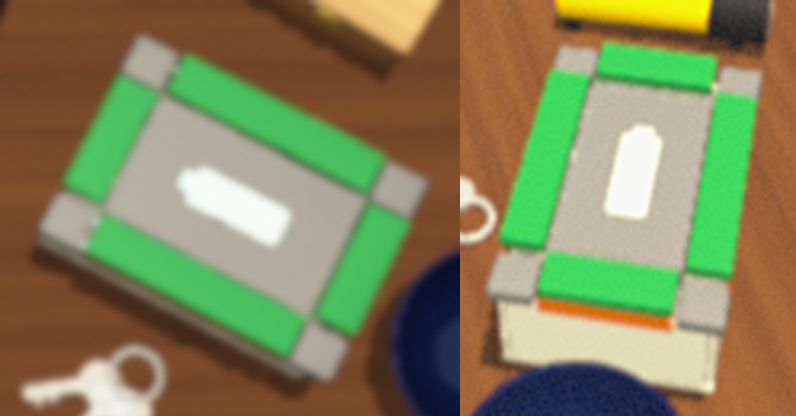

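The crop shows the lid's grey corners at about (335,189), (407,226), (382,274) and (310,236) in full-image pixels. All the greens are proud. I'll fit the pose from these corners and cross-check it with the green centroids in both views.

```bash
cat > h.py <<'E'
from rig import arm
import numpy as np, cv2
from scipy.optimize import least_squares
def proj(n,P):
    c=arm.get_calibration(n);T=c["camera_from_world"];p=np.atleast_2d(P)@T[:3,:3].T+T[:3,3]
    return np.c_[c["cx"]+c["fx"]*p[:,0]/-p[:,2], c["cy"]-c["fy"]*p[:,1]/-p[:,2]]
def back(n,uv,z):
    return least_squares(lambda q:(proj(n,[q[0],q[1],z])-uv).ravel(),[.55,-.1]).x
E
python3 - <<'E'
from h import *
px=np.array([[335,188.8],[407,225.8],[382.3,274],[310.2,236]])
W=np.array([back("top",p,.068) for p in px]); print(W.round(4)); 
print("sides",[np.linalg.norm(W[i]-W[i-1]).round(4) for i in range(4)], "ctr",W.mean(0))
loc=np.array([[60,85],[60,-85],[-60,-85],[-60,85]])/1e3
def f(q,L):c,s=np.cos(q[2]),np.sin(q[2]);return L@np.array([[c,s],[-s,c]])+q[:2]
q=least_squares(lambda q:(f(q,loc)-W).ravel(),[.55,-.1,-.4]).x; print("pose corners",q)
clips=np.array([[-48,0],[48,0],[0,73],[0,-73]])/1e3
for n in("top","side"):
    im=cv2.imread(f"pics/{n}0.png");h=cv2.cvtColor(im,40);m=cv2.inRange(h,(50,120,60),(80,255,255))
    k,l,s,c=cv2.connectedComponentsWithStats(m)
    C=np.array([back(n,c[i],.076) for i in range(1,k) if s[i,4]>80]);print(n,[int(x) for x in s[1:,4] if x>80]);print(C.round(4)) ; print("mean",C.mean(0).round(4))
print("fit clips",f(q,clips).round(4))
for n in("near"),("far"):pass
for o,n in(((424,262),"bowl rim z.05"),):print(n,back("top",o,.05))
E
```

```text
[[ 0.622  -0.0449]
 [ 0.5404 -0.194 ]
 [ 0.4399 -0.1369]
 [ 0.5206  0.0106]]
sides [np.float64(0.1156), np.float64(0.17), np.float64(0.1155), np.float64(0.1681)] ctr [ 0.53073858 -0.09130877]
pose corners [ 0.53073858 -0.09130877 -0.50323496]
top [593, 321, 347, 599]
[[ 0.5728 -0.1134]
 [ 0.5656 -0.0249]
 [ 0.4952 -0.154 ]
 [ 0.4869 -0.0673]]
mean [ 0.5301 -0.0899]
side [393, 742, 760, 568]
[[ 0.5621 -0.0257]
 [ 0.4827 -0.0711]
 [ 0.5671 -0.117 ]
 [ 0.4924 -0.154 ]]
mean [ 0.5261 -0.092 ]
fit clips [[ 0.4887 -0.0682]
 [ 0.5728 -0.1145]
 [ 0.5659 -0.0274]
 [ 0.4955 -0.1553]]
bowl rim z.05 [ 0.46521007 -0.23047769]
```

Both views agree to within about 4 mm: centre (0.529, -0.0915), yaw -0.503. I'll shut the fingers, line up the jaw axis with box y (turn +0.16), and move above the near section.

```bash
python3 -m inch '[[-21.3,24.1,0,0.16,-1],[-42.6,48.2,0,0.16,-1],[-42.6,48.2,0,0.16,-1],[-42.6,48.2,0,0.16,-1],[-42.6,48.2,0,0.16,-1],[-42.6,48.2,0,0.16,-1],[-42.6,48.2,0,0.16,-1],[-42.6,48.2,0,0.16,-1]]' 30
cat > to.py <<'E'
from h import *
from scipy.spatial.transform import Rotation as Ro
s=arm.observe();R=Ro.from_euler("xyz",s["eef_rot"]).as_matrix()
print("t",s["time_s"],"tcp",s["eef_pos"].round(4),"rot",s["eef_rot"].round(3),"F",s["force"].round(1),"w",s["gripper_width"].round(4))
y=-.503;c,sn=np.cos(y),np.sin(y)
for n,(a,b) in dict(near=(-48,0),far=(48,0),left=(0,73),right=(0,-73)).items():
    p=np.array([.529+(c*a-sn*b)/1e3,-.0915+(sn*a+c*b)/1e3,.076]);print(n,p.round(4),"cm",(100*R.T@(p-s["eef_pos"])).round(2))
E
python3 to.py
```

```text
time_s: 1.1
eef_pos: [0.4185, 0.0551, 0.2312]
eef_rot: [3.142, -0.0, 1.069]
force: [1.1, 1.1, -0.2]
gripper_width: 0.0002Traceback (most recent call last):
  File "to.py", line 4, in <module>
    print("t",s["time_s"],"tcp",s["eef_pos"].round(4),"rot",s["eef_rot"].round(3),"F",s["force"].round(1),"w",s["gripper_width"].round(4))
                                                                                                              ^^^^^^^^^^^^^^^^^^^^^^^^
AttributeError: 'float' object has no attribute 'round'
```

```bash
sed -i 's/s\["gripper_width"\].round(4)/s["gripper_width"]/' to.py; python3 to.py
```

```text
t 1.1 tcp [0.4185 0.0551 0.2312] rot [ 3.142 -0.     1.069] F [ 1.1  1.1 -0.2] w 0.00022822765599084875
near [ 0.4869 -0.0684  0.076 ] cm [-7.54 11.95 15.52]
far [ 0.5711 -0.1146  0.076 ] cm [-7.55 21.55 15.52]
left [ 0.5642 -0.0275  0.076 ] cm [-0.24 16.75 15.52]
right [ 0.4938 -0.1555  0.076 ] cm [-14.84  16.74  15.52]
```

```bash
python3 -m inch '[[-3.7,6,5,0,-1],[-7.5,11.9,10,0,-1],[-7.5,11.9,13.5,0,-1],[-7.5,11.9,13.5,0,-1],[-7.5,11.9,13.5,0,-1]]'; python3 to.py | head -2
python3 -c "
from h import *
s=arm.get_image('side')[:,:,::-1][220:380,150:400];t=arm.get_image('top')[:,:,::-1][160:320,280:430]
cv2.imwrite('pics/p1.png',cv2.resize(np.hstack([t,s]),None,fx=2,fy=2,interpolation=2))"
```

```text
time_s: 1.72
eef_pos: [0.4853, -0.0656, 0.0959]
eef_rot: [-3.139, 0.0, 1.069]
force: [0.3, -0.7, 0.8]
gripper_width: -0.0001
t 1.725 tcp [ 0.4853 -0.0656  0.0959] rot [-3.139  0.     1.069] F [ 0.3 -0.7  0.8] w -0.00012724835037536335
near [ 0.4869 -0.0684  0.076 ] cm [-0.16  0.28  1.99]
```

View pics/p1.png

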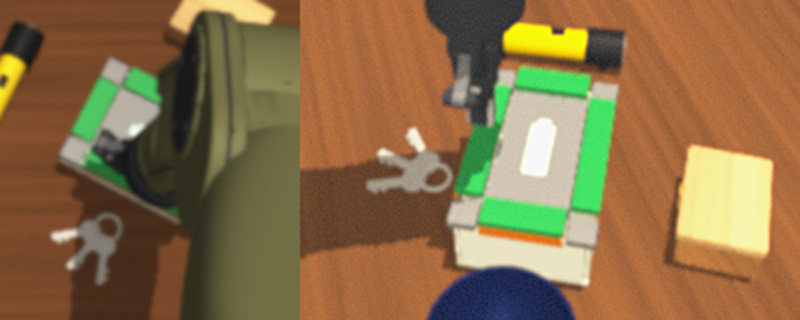

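The fingertips are hovering over the near section, at about (485,115) in the side half of the picture. Press down in small steps.

```bash
python3 -m inch '[[-0.1,0.1,1,0,-1],[-0.1,0.1,1.7,0,-1],[-0.1,0.1,2.1,0,-1],[-0.1,0.1,2.3,0,-1],[-0.1,0.1,2.5,0,-1],[-0.1,0.1,2.6,0,-1],[-0.1,0.1,2.7,0,-1],[-0.1,0.1,2.7,0,-1]]'; python3 to.py | head -2
```

```text
time_s: 2.82
eef_pos: [0.4865, -0.0673, 0.0691]
eef_rot: [-3.141, 0.0, 1.069]
force: [-0.1, 0.2, -0.2]
gripper_width: -0.0
t 2.825 tcp [ 0.4865 -0.0673  0.0691] rot [-3.141  0.     1.069] F [-0.1  0.2 -0.2] w -1.9923992925950366e-05
near [ 0.4869 -0.0684  0.076 ] cm [-0.07  0.08 -0.69]
```

Zero force with the tip at 69 mm means the section snapped down ahead of the tip. I'll tap the stop to confirm, then lift and go over the far section.

```bash
python3 -m inch '[[0,0,0.1,0,-1],[0,0,0.25,0,-1],[0,0,0.3,0,-1]]'; python3 -m inch '[[0,0,-2,0,-1],[0,0,-3,0,-1],[0,4.8,-3,0,-1],[0,9.7,-3,0,-1],[0,9.7,-2.2,0,-1],[0,9.7,-2.2,0,-1],[0,9.7,-2.2,0,-1]]'; python3 to.py
```

```text
time_s: 3.2
eef_pos: [0.4868, -0.0673, 0.0679]
eef_rot: [3.141, -0.0, 1.069]
force: [-4.4, -0.1, 16.7]
gripper_width: -0.0001
time_s: 4.08
eef_pos: [0.5701, -0.1134, 0.088]
eef_rot: [-3.14, 0.001, 1.069]
force: [0.3, 0.2, -0.7]
gripper_width: 0.0001
t 4.075 tcp [ 0.5701 -0.1134  0.088 ] rot [-3.140e+00  1.000e-03  1.069e+00] F [ 0.3  0.2 -0.7] w 6.473804468851525e-05
near [ 0.4869 -0.0684  0.076 ] cm [-0.05 -9.45  1.22]
far [ 0.5711 -0.1146  0.076 ] cm [-0.06  0.15  1.2 ]
left [ 0.5642 -0.0275  0.076 ] cm [ 7.24 -4.64  1.2 ]
right [ 0.4938 -0.1555  0.076 ] cm [-7.36 -4.66  1.21]
```

The hard stop is at 67.9 mm, so near is shut. Far next.

```bash
python3 -m inch '[[0,0.1,1,0,-1],[0,0.1,1.3,0,-1],[0,0.1,1.6,0,-1],[0,0.1,1.8,0,-1],[0,0.1,1.9,0,-1],[0,0.1,2.0,0,-1],[0,0.1,2.1,0,-1],[0,0.1,2.15,0,-1]]'; python3 -m inch '[[0,0,-2,0,-1],[0,0,-3,0,-1],[3.6,-2.4,-3,0,-1],[7.3,-4.8,-3,0,-1],[7.3,-4.8,-2.2,0,-1],[7.3,-4.8,-2.2,0,-1],[7.3,-4.8,-2.2,0,-1]]'; python3 to.py
```

```text
time_s: 5.08
eef_pos: [0.5726, -0.1144, 0.068]
eef_rot: [3.141, -0.0, 1.069]
force: [-3.1, 0.6, 9.9]
gripper_width: 0.0001
time_s: 5.95
eef_pos: [0.5657, -0.0283, 0.0887]
eef_rot: [3.142, 0.0, 1.068]
force: [0.2, 0.1, -1.0]
gripper_width: 0.0004
t 5.95 tcp [ 0.5657 -0.0283  0.0887] rot [3.142 0.    1.068] F [ 0.2  0.1 -1. ] w 0.00042543002752398935
near [ 0.4869 -0.0684  0.076 ] cm [-7.31 -4.96  1.27]
far [ 0.5711 -0.1146  0.076 ] cm [-7.31  4.64  1.27]
left [ 0.5642 -0.0275  0.076 ] cm [-0.01 -0.16  1.27]
right [ 0.4938 -0.1555  0.076 ] cm [-14.61  -0.16   1.27]
```

```bash
python3 -m inch '[[0,-0.1,1,0,-1],[0,-0.1,1.3,0,-1],[0,-0.1,1.6,0,-1],[0,-0.1,1.8,0,-1],[0,-0.1,1.9,0,-1],[0,-0.1,2.05,0,-1],[0,-0.1,2.15,0,-1],[0,-0.1,2.25,0,-1]]'; python3 -m inch '[[0,0,-2,0,-1],[0,0,-3,0,-1],[-5,0,-3,0,-1],[-10,0,-3,0,-1],[-14.6,0,-3,0,-1],[-14.6,0,-2.2,0,-1],[-14.6,0,-2.2,0,-1],[-14.6,0,-2.2,0,-1]]'; python3 to.py
```

```text
time_s: 6.95
eef_pos: [0.5648, -0.0268, 0.0679]
eef_rot: [3.141, -0.0, 1.069]
force: [-4.2, 0.9, 16.8]
gripper_width: 0.0002
time_s: 7.95
eef_pos: [0.4951, -0.154, 0.0882]
eef_rot: [-3.142, -0.0, 1.07]
force: [0.1, 0.4, 0.1]
gripper_width: -0.0001
t 7.95 tcp [ 0.4951 -0.154   0.0882] rot [-3.142 -0.     1.07 ] F [0.1 0.4 0.1] w -6.477189868793672e-05
near [ 0.4869 -0.0684  0.076 ] cm [ 7.12 -4.82  1.22]
far [ 0.5711 -0.1146  0.076 ] cm [7.09 4.78 1.22]
left [ 0.5642 -0.0275  0.076 ] cm [14.41 -0.    1.22]
right [ 0.4938 -0.1555  0.076 ] cm [-0.19 -0.04  1.22]
```

```bash
python3 -m inch '[[-0.2,0,1,0,-1],[-0.2,0,1.3,0,-1],[-0.2,0,1.6,0,-1],[-0.2,0,1.8,0,-1],[-0.2,0,1.9,0,-1],[-0.2,0,2.05,0,-1],[-0.2,0,2.1,0,-1],[-0.2,0,2.2,0,-1]]'; python3 -m inch '[[0,0,-3,0,-1],[0,0,-8,0,-1],[0,0,-13,0,-1],[6,0,-16,0,-1],[12,0,-16,0,-1],[18,-2,-16,0,-1],[24,-6,-16,0,-1],[30,-10,-16,0,-1]]';python3 -m inch '[[5,-2,0,0,-1],[10,-5,0,0,-1],[15,-8,0,0,-1],[20,-11,0,0,-1],[20,-11,0,0,-1],[20,-11,0,0,-1]]'; python3 to.py|head -1
python3 -c "
from h import *
T=arm.get_image('top')[:,:,::-1];S=arm.get_image('side')[:,:,::-1]
cv2.imwrite('pics/top9.png',T);cv2.imwrite('pics/side9.png',S)
for n,I in(('top',T),('side',S)):
    D=np.abs(I.astype(int)-cv2.imread(f'pics/{n}0.png')).max(2);print(n,(D>60).sum())
s=S[220:380,150:400];t=T[160:320,280:430]
cv2.imwrite('pics/p9.png',cv2.resize(np.hstack([t,s]),None,fx=2,fy=2,interpolation=2))
cv2.imwrite('pics/c9.png',cv2.resize(np.hstack([cv2.imread('pics/side0.png')[235:405,180:400],S[235:405,180:400]]),None,fx=1.8,fy=1.8,interpolation=2))"
```

```text
time_s: 8.95
eef_pos: [0.4935, -0.1566, 0.0679]
eef_rot: [3.141, -0.0, 1.069]
force: [-5.7, 1.5, 18.1]
gripper_width: 0.0003
time_s: 9.95
eef_pos: [0.5519, 0.1351, 0.2261]
eef_rot: [3.141, 0.0, 1.069]
force: [0.5, -0.5, 0.5]
gripper_width: 0.0
time_s: 10.7
eef_pos: [0.5514, 0.3612, 0.2258]
eef_rot: [-3.141, 0.001, 1.07]
force: [0.5, -0.3, -0.7]
gripper_width: 0.0002
t 10.7 tcp [0.5514 0.3612 0.2258] rot [-3.141e+00  1.000e-03  1.070e+00] F [ 0.5 -0.3 -0.7] w 0.0001966143793364965
top 15933
side 12885
```

View pics/p9.png

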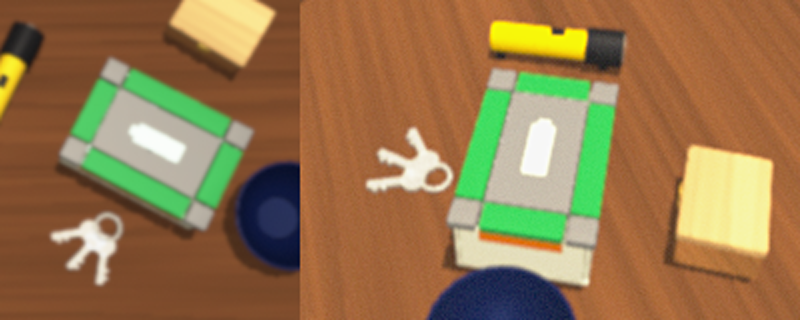

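View pics/c9.png

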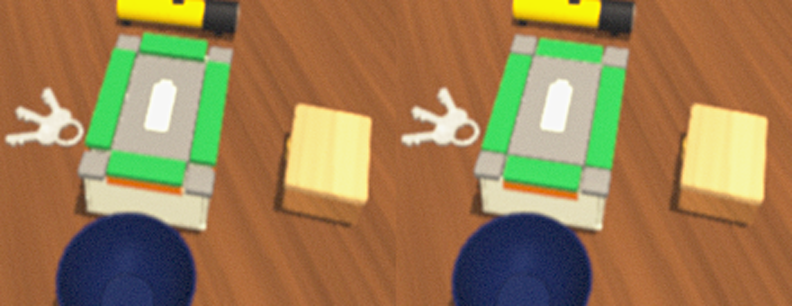

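Near, far and left look flush. The right section, at about (525,222) in the p9 side half, still shows orange, even though the tip met a stop at 67.9 mm there. I'll look closer before acting.

```bash
python3 -c "
from h import *
S=arm.get_image('side')[:,:,::-1]
f=lambda I:cv2.resize(I[300:365,215:312],None,fx=4,fy=4,interpolation=2)
cv2.imwrite('pics/d9.png',np.hstack([f(cv2.imread('pics/side0.png')),f(S)]))
c,s=np.cos(-.503),np.sin(-.503)
for z in(.068,.076):
  L=np.array([[34,-85],[-34,-85],[34,-61],[-34,-61]])/1e3
  print(z,proj('side',np.c_[L@np.array([[c,s],[-s,c]])+[.529,-.0915],[z]*4]).round(1).tolist())
for n in('side0','side9'):
  h=cv2.cvtColor(cv2.imread(f'pics/{n}.png'),40)[300:365,215:312];print(n,'orange',(cv2.inRange(h,(8,200,170),(16,255,255))>0).sum())
"
```

```text
0.068 [[281.9, 341.6], [239.4, 334.7], [284.3, 328.4], [242.9, 321.9]]
0.076 [[282.0, 338.7], [239.2, 331.8], [284.4, 325.5], [242.7, 319.0]]
side0 orange 95
side9 orange 87
```

View pics/d9.png

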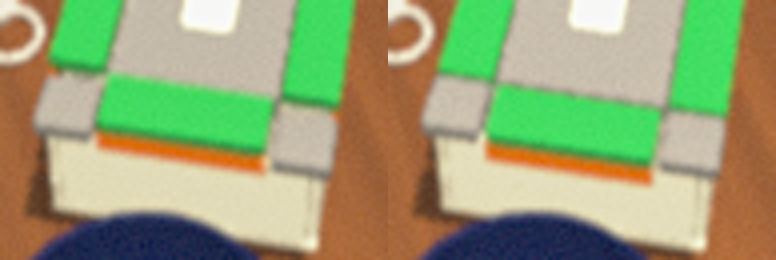

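The right section's inner edge has dropped about 3 px (8 mm projects to 2.9 px), but its skirt still shows, so the cues disagree. I'll measure the drop for all four sections, relative to the lid's fixed parts.

```bash
python3 -c "
from h import *
c,s=np.cos(-.503),np.sin(-.503);M=np.array([[c,s],[-s,c]])
A=cv2.imread('pics/side0.png');B=cv2.imread('pics/side9.png')
g=lambda I:cv2.inRange(cv2.cvtColor(I,40),(50,120,60),(80,255,255))
# icon shift (box motion)
w=lambda I:cv2.inRange(I[275:312,255:285],(215,215,215),(255,255,255))
cen=lambda m:np.array([np.nonzero(m)[1].mean(),np.nonzero(m)[0].mean()])
print('icon shift',cen(w(B))-cen(w(A)))
I1=[I[:,:,1].astype(float)-I[:,:,2] for I in(A,B)]
for n,(a,b) in dict(near=(-48,0),far=(48,0),left=(0,73),right=(0,-73)).items():
  d=[]
  p=proj('side',np.r_[np.array([[a,b]])@M[:,:]/1e3+[.529,-.0915]].repeat(1,0).tolist()[0]+[.07])[0]
  r=[]
  for m in(g(A),g(B)):
    k,l,st,ce=cv2.connectedComponentsWithStats(m);i=1+np.argmin(np.hypot(*(ce[1:]-p).T));r.append((ce[i].round(1),st[i].tolist()))
  print(n,p.round(1),r)
print('green inner edge of right, cols 250..275 (G-R subpixel)')
for I in I1:
  rows=[]
  for x in range(250,274,4):
    col=I[312:345,x];k=np.argmax(col>45);rows.append(round(float(312+k-1+(45-col[k-1])/(col[k]-col[k-1])),2))
  lo=[]
  for x in range(250,274,4):
    col=I[312:345,x];k=len(col)-1-np.argmax(col[::-1]>45);lo.append(312+k)
  print(rows,lo)
"
```

```text
icon shift [-0.0479775  0.0076141]
near [243.  290.4] [(array([240.9, 290. ]), [228, 262, 27, 56, 742]), (array([241.3, 292.3]), [228, 265, 27, 55, 720])]
far [298.  298.5] [(array([296.5, 298. ]), [286, 269, 22, 58, 760]), (array([296.3, 300.3]), [286, 272, 21, 57, 746])]
left [277.4 263.2] [(array([276. , 260.6]), [258, 254, 37, 15, 393]), (array([276.3, 262.6]), [258, 257, 37, 13, 321])]
right [262.  330.8] [(array([260.8, 328.1]), [239, 319, 44, 19, 568]), (array([261. , 330.9]), [240, 322, 43, 19, 569])]
green inner edge of right, cols 250..275 (G-R subpixel)
[318.74, 319.34, 320.0, 320.53, 321.17, 321.81] [np.int64(333), np.int64(334), np.int64(334), np.int64(335), np.int64(335), np.int64(336)]
[321.49, 322.17, 322.66, 323.39, 324.0, 324.54] [np.int64(336), np.int64(336), np.int64(337), np.int64(338), np.int64(338), np.int64(339)]
```

All four sections' top edges dropped about 3 px (2.7–2.9 px measured on right, 2.9 px expected for 8 mm). The lid icon shifted less than 0.05 px, so the box hasn't moved. The right skirt moved down with its section and simply hangs outside the wall. Handing in.

```bash
python3 -c "
from rig import arm
print(arm.job_done())"
```

```text
the job is handed in; nothing more can be done
None
```

All four green sections are pressed shut, and I handed the job in at about 11 s of the 42 s allowed. I pressed near, far, left and right in turn with the fingers shut, then moved the arm clear; nothing was picked up.

- **Stops:** each press ended on a hard stop with the tip at 67.9–68.0 mm (lid height 68 mm) and 10–18 N vertical force.
- **Pictures:** in the side view every section's top edge dropped about 3 px; on the right section I measured 2.7–2.9 px, against 2.9 px expected for 8 mm. The lid's icon moved less than 0.05 px, so the box stayed put. The bowl, torch, trinket box and keys look unmoved by eye.
- **One cue disagreed:** the right section's orange skirt is still visible below its green edge. It moved down with the section, so I took it as hanging outside the box wall and judged the section shut from the stop and the measured drop. I did not press it a second time.

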